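# Weigh two mallet-head blanks and set the heavier one in the drilling jig

### The job

Set the two mallet-head blanks on opposite pans of the balance, let go and see which is heavier. Then lay the heavier one slot up in the channel of the drilling jig and slide it along until it is fully home, with the sprung pad of the stop pushed right back, and leave it there; the lighter one stays on its pan. Go gently: do not lean on the pans or ram the stop pad, and leave the other things on the bench as they are.

Things in the scene. Friction and masses are not known exactly. Their poses are not given: they have to be found in the camera images.
- blank_1: one of two mallet-head blanks that look the same: brown hardwood block 90 mm long (own x), 44 wide (own y), 48 high (own z), a dark slot 30 x 14 in its top, pale end patches. They differ only in mass (140 to 280 g), one at least a sixth heavier; either may be it. Origin: centre of the underside
- blank_2: one of two mallet-head blanks that look the same: brown hardwood block 90 mm long (own x), 44 wide (own y), 48 high (own z), a dark slot 30 x 14 in its top, pale end patches. They differ only in mass (140 to 280 g), one at least a sixth heavier; either may be it. Origin: centre of the underside
- balance: equal-arm balance: grey housing 100 mm (own x) x 300 (own y) x 45 high with a beam over it and one pan above each end. Origin: centre of its underside; the pans lie 115 along own +y (left) and own -y (right). Fixed to the bench
- pan_left: left (own +y) pan of the balance: flat rimless steel plate 120 mm (own x) x 110 (own y), 4 thick. Origin: centre of its upper face, 105 above the table when empty. Stays level, moves only up and down, 12 at most each way, damped; the other pan moves oppositely. With both blanks on, the heavier one's pan sinks to its limit in 2 s. Over 40 N is leaning on it
- pan_right: right (own -y) pan of the balance: flat rimless steel plate 120 mm (own x) x 110 (own y), 4 thick. Origin: centre of its upper face, 105 above the table when empty. Stays level, moves only up and down, 12 at most each way, damped; the other pan moves oppositely. With both blanks on, the heavier one's pan sinks to its limit in 2 s. Over 40 N is leaning on it
- jig: drilling jig fixed to the bench: pale board 300 mm (own x) x 120 (own y) x 12 thick, origin at the centre of its underside. Two dark rails along own x, 10 high above the board and 47 apart, centred on own y = 0, run from own x = -40 to +140. Their mouth flares out towards own -x, to 74 apart at -83; from -150 to -83 the board is bare
- lay_down (a point): point on the jig's board, on the channel's centre line before the mouth (own x = -95 mm, 12 above the table); axes as the jig's. A blank laid here lengthwise along own x slides to own +x between the rails with 1.5 mm to spare on each side
- stop_zone (a point): point on the jig's board in the channel, own x = +76 mm. The stop, an aluminium block 46 wide and 40 high with a black thumb nut, is locked across the channel. The face of its sprung pad stands anywhere up to 30 mm before or beyond this point along own x; it is not measured and must be found by feel
- pad (a joint): travel in m of the stop's steel pad (30 mm wide, 4 to 28 above the board): 0 sprung out, 0.007 pushed right back towards own +x of the jig, where it is solid. Its spring is weak (under 0.5 N, less than a blank's drag on the board, so a blank stays where it is left). Over 0.004 is home; pushing the pad with over 20 N is ramming it
- pencil: a flat carpenter's pencil 170 x 13 x 9 mm; not part of the job, leave it
- offcut_short: a bare pale wooden offcut 60 x 30 x 30 mm; not part of the job, leave it
- offcut_strip: a plywood strip 220 x 40 x 18 mm; not part of the job, leave it
- screwdriver: a screwdriver lying down; not part of the job, leave it
- hammer: a hammer lying down; not part of the job, leave it
- glue: an upright white glue bottle, 56 mm across and 150 tall; not part of the job, leave it
- square: a try square, wooden stock 100 mm long with a steel blade 150 long, lying flat; not part of the job, leave it
Not all that is in view belongs to the job. Leave any purple look-alike of the blank_2 alone.

How it is judged:
By the outcome, as a careful person would: the job done as asked, in the order asked, and still so for the second after the job is handed in, with the robot touching nothing.
It also fails if it takes over 72 s, if anything falls off the work surface, if the arm or the gripper's body presses on something with over 40 N, if the wrist force passes 120 N, or if a joint passes its speed limit or range.

### The arm

A 7-joint arm with a two-finger parallel gripper is mounted at the origin on the work surface. World frame = base frame: x ahead of the robot, y to its left, z up, the work surface at z = 0. Lengths are in mm, angles in rad, forces in N, time in s.
With the tool pointing down it reaches from about 400 to 875 mm from the base axis. Payload 19.3 kg.
Tool frame: the origin (TCP) lies midway between the tips of the shut fingers; the grasp point (between the pads) lies 19 mm behind it; z points along the fingers, y is the line along which they close (so a half turn about z gives the same grasp; the last joint's range is limited). The gripper opens to 85 mm and grips with 20 to 120 N. Pads are 22 mm wide; open, the fingers measure 114 mm over their backs; the gripper's body (76 mm by 85 mm) begins 54 mm behind the grasp point. The pads swing forward as they close: fully open they stand 13 mm farther back than shut.
Start: joints at [1.033, 0.521, -0.036, 1.599, 0.021, 1.021, -0.113], TCP at [281.8, -557.856, 231.291] pointing down, gripper open.
Joint ranges: [-2.91, 2.91], [-0.3, 2.13], [-1.5, 1.42], [0.17, 2.43], [-1.26, 4.41], [0.16, 1.93], [-2.52, 2.52]. Speed limits (rad/s): [1.89, 1.89, 2.39, 2.39, 3.01, 3.01, 3.01].

### API

Orientations are given as a unit quaternion [x, y, z, w].
In Python, from bench import robot gives the robot as it stands.
- The arm moves only by the tool jog_arm, never from a script. Its argument "motion" is a list of rows, each a list of 3 entries, a list of its own where there are three numbers: the opening, from 0 (shut) to 1 (fully open), then the shift along the tool's x, y, z in mm, then the turn about the tool's z in rad. A call has 1 to 12 rows; each row shifts and turns the commanded pose from where the row before left it, along the tool's axes as they then stand; what a row does not reach is not made up. A row lasts 1/10 s, in which the tool goes at most 50 mm and 8.59 degrees, less where a joint would pass 70% of its speed; a pose out of reach is approached as far as the arm can. A call with a gripper value outside its range is refused whole. The fingers move at their own pace and stop on an object; the grip force is fixed at half the most. Time passes only in rows, so rows that do not move let the fingers close. It gives the time, the measured TCP pose, the force, the opening and the grip force at its end, in the units of the state.
- robot.get_state(): the state, without advancing time (a new reading comes with each control period).
- robot.camera(name): name is "scene" or "top"; returns (picture, depth): 420x560x3 uint8, red, green, blue; 420x560 float32, mm along the optical axis (not along the pixel's ray), 0 where there is no reading.
- robot.camera_info(name): a dict with "K" (3x3 intrinsics, pixels), "extrinsics" (4x4, takes a point from world to camera coordinates). Camera axes: x right, y down, z forward; pixel columns grow to the right and rows downward; lengths in mm; the calibration is good to about 2 mm. A picture is of the moment at which its call begins. camera_info takes no time and is no camera call.
- robot.hand_in(): hands the job in; it is judged then, once.
The state is a dict: "clock": time; "joint_positions": joint angles; "qvel": joint speeds; "joint_torque": joint torques, N m; "position": TCP position; "eef_rot": TCP orientation; "wrist_force": force on the tool from outside, world axes, zero at the start; "ft_torque": the same for the moment, N m; "opening": opening from 0.0 (shut) to 1.0 (fully open); "grip_force": force on a finger pad.
Only numpy, scipy, OpenCV 4.12 (cv2) and the standard library are available. Lean on these libraries where they do the work, as an engineer would, in place of code of your own. Each camera call takes 0.05 s, during which the arm holds its last target. There are 200 camera calls.

## Working session

There is one attempt and no reset: what is moved stays moved. The work goes in short steps, Python scripts to look and compute and a tool call to move; the robot and the scene stay as the last step left them, time stands still between calls to the robot, and variables do not carry over. Pictures are saved under pics/ and viewed, at most 10 in all, crops included, and the job is handed in when it is done.

Besides the shell and the picture viewer there is one more tool, called after "Call:" as name([rows], argument=value, ...), one row to a line, values as JSON. jog_arm: Moves the arm, as the interface text tells. Its arguments: {"type":"object","properties":{"motion":{"type":"array"}},"required":["motion"]}

```bash
ls; mkdir -p pics; python3 - <<'E'
from bench import robot
import cv2,numpy as np
for n in("scene","top"):
    p,d=robot.camera(n); np.savez(f"{n}0.npz",p=p,d=d)
    cv2.imwrite(f"pics/{n}0.png",p[:,:,::-1])
    i=robot.camera_info(n); print(n,np.round(i["K"],1).tolist(),np.round(i["extrinsics"],3).tolist())
s=robot.get_state(); print({k:s[k] for k in("clock","position","eef_rot","wrist_force","opening")})
E
```

```text
pics
scene [[405.1, 0.0, 277.9], [0.0, 405.1, 206.8], [0.0, 0.0, 1.0]] [[-0.54, 0.841, -0.006, 269.181], [0.685, 0.436, -0.583, -333.945], [-0.488, -0.319, -0.812, 1393.037], [0.0, 0.0, 0.0, 1.0]]
top [[511.4, 0.0, 282.1], [0.0, 511.4, 201.3], [0.0, 0.0, 1.0]] [[-0.003, -1.0, 0.003, 35.482], [-0.987, 0.002, -0.161, 557.911], [0.161, -0.003, -0.987, 1365.864], [0.0, 0.0, 0.0, 1.0]]
{'clock': 0.1, 'position': array([ 281.69663237, -557.60574084,  230.79684618]), 'eef_rot': array([ 9.72765904e-01,  2.31789281e-01, -1.42192649e-04, -4.52189257e-04]), 'wrist_force': array([-0.86692042,  0.29160089, -0.60626109]), 'opening': 1.003403592158654}
```

View pics/top0.png

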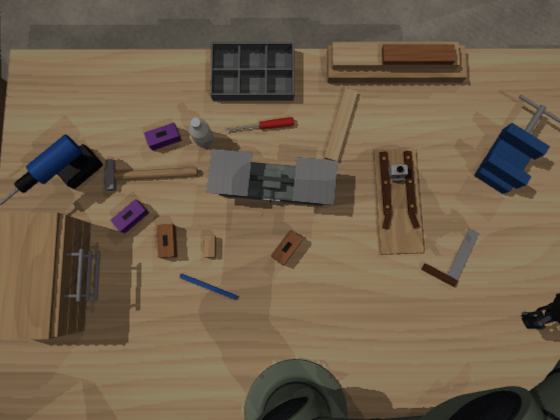

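View pics/scene0.png

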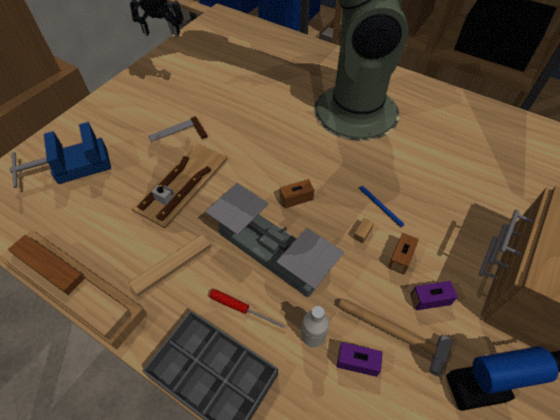

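The top view shows the brown blanks with dark slots at (167,240) and (289,247). Things that could be mistaken for them are the purple blocks at (162,136) and (129,215), the pale offcut at (209,245) and the brown plank at (418,54). By the description I choose the two brown ones. The pans are at (230,173) and (315,180), and the jig is at (400,200) with its mouth towards the robot.

```bash
cat > h.py <<'E'
import numpy as np,cv2
from bench import robot
from scipy.spatial.transform import Rotation as R
def cloud(n,p=None,d=None):
    if p is None: p,d=robot.camera(n)
    i=robot.camera_info(n);K=np.array(i["K"]);E=np.array(i["extrinsics"])
    v,u=np.mgrid[:d.shape[0],:d.shape[1]]
    c=np.stack([(u-K[0,2])/K[0,0]*d,(v-K[1,2])/K[1,1]*d,d],-1)
    w=(c-E[:3,3])@E[:3,:3]; w[d<=0]=np.nan
    return p,w
def rect(xy):
    (c,s,a)=cv2.minAreaRect(np.float32(xy)); 
    if s[0]<s[1]: s=s[::-1];a+=90
    return np.round(c,1),np.round(s,1),round((np.deg2rad(a)+np.pi/2)%np.pi-np.pi/2,3)
def yaw(): 
    x=R.from_quat(robot.get_state()["eef_rot"]).as_matrix()[:,0]; return np.arctan2(x[1],x[0])
E
python3 - <<'E'
from h import *
W={}
for n in("top","scene"):
    f=np.load(n+"0.npz"); W[n]=cloud(n,f["p"],f["d"])
def box(c,w,z0,z1,lab):
    for n in W:
        p,w_=W[n]; m=(abs(w_[...,0]-c[0])<w)&(abs(w_[...,1]-c[1])<w)&(w_[...,2]>z0)&(w_[...,2]<z1)
        q=w_[m]; print(lab,n,m.sum(),rect(q[:,:2]) if len(q)>4 else "", np.round(np.median(q[:,2]),1), "rgb",np.median(p[m],0))
p,w=W["top"]
for l,(u,v),z in(("b1",(167,240),40),("b2",(289,247),40),("panL",(230,173),95),("panR",(315,180),95)):
    c=w[v-5,u+7] if z==40 else w[v,u]
    print(l,np.round(c)); box(c,70 if z==40 else 75,z,z+ (15 if z==40 else 20),l)
# jig rails: by colour and height
q=(w[...,2]>14)&(w[...,2]<32)&(np.indices(w.shape[:2])[1]>370)&(np.indices(w.shape[:2])[1]<430)
r=p.astype(int); q&=(r[...,0]<130)
n,L,S,C=cv2.connectedComponentsWithStats(q.astype(np.uint8))
for k in range(1,n):
    if S[k,4]>60: print("rail",S[k],rect(w[L==k][:,:2]),np.round(np.median(w[L==k][:,2]),1))
q=(w[...,2]>6)&(w[...,2]<60)&(np.indices(w.shape[:2])[1]>365)&(np.indices(w.shape[:2])[1]<435)&(np.indices(w.shape[:2])[0]>140)&(np.indices(w.shape[:2])[0]<265)
print("board",rect(w[q][:,:2]))
q&=w[...,2]>35; print("stop",rect(w[q][:,:2]))
# housing
for u,v in((205,243),(209,245)): print("offcut",np.round(w[v,u]))
a=p[120:280,120:440,::-1]; cv2.imwrite("pics/crop1.png",cv2.resize(a,None,fx=2.5,fy=2.5,interpolation=cv2.INTER_CUBIC))
E
```

```text
b1 [466. 331.  37.]
b1 top 541 (array([450.6, 351.8]), array([89.9, 45.2]), np.float64(0.085)) 47.1 rgb [106.  69.  42.]
b1 scene 558 (array([455.8, 352.4]), array([91.3, 44.1]), np.float64(0.086)) 46.4 rgb [102.  60.  30.]
b2 [445.  -4.  46.]
b2 top 530 (array([431.7,  21.2]), array([90.2, 43.7]), np.float64(-0.647)) 47.0 rgb [96. 62. 39.]
b2 scene 428 (array([436.6,  21.3]), array([89.9, 46.1]), np.float64(-0.673)) 46.1 rgb [94.5 57.  28. ]
panL [626. 173.  98.]
panL top 1805 (array([627.6, 174.4]), array([121.2, 110.5]), np.float64(-0.109)) 103.8 rgb [102.  99.  99.]
panL scene 2156 (array([631.6, 175.1]), array([121.3, 110.1]), np.float64(-0.098)) 103.5 rgb [101.  97.  98.]
panR [606. -54. 104.]
panR top 1814 (array([605. , -54.2]), array([121.1, 110. ]), np.float64(-0.104)) 103.7 rgb [92. 90. 89.]
panR scene 1665 (array([608.6, -54.9]), array([122.3, 112.1]), np.float64(-0.105)) 103.4 rgb [98. 91. 88.]
rail [371  78  59   4 131] (array([ 921.6, -312.1]), array([172.6,   6.6]), np.float64(-1.569)) 23.3
rail [ 378  151   42   79 1263] (array([ 595.5, -292.1]), array([224. , 109.2]), np.float64(0.02)) 20.4
board (array([ 565.1, -303.5]), array([354.6, 193.2]), np.float64(-0.028))
stop (array([ 637.4, -291.5]), array([45.7, 43.2]), np.float64(1.559))
offcut [444. 246.  32.]
offcut [439. 235.  35.]
```

View pics/crop1.png

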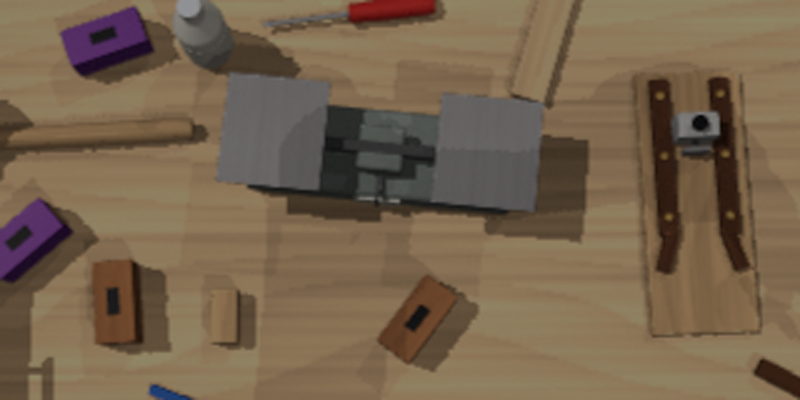

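Both brown blanks lie slot up, at crop (117,302) and (418,318). The jig mouth faces the robot, and the stop is at crop (697,130). Next I measure the rail lines and the first move.

```bash
cat >> h.py <<'E'
def go(x,y,z,yw,cur=None):
    s=robot.get_state(); p,M=s["position"],R.from_quat(s["eef_rot"]).as_matrix()
    d=M.T@(np.array([x,y,z])-p); t=-(yw-yaw()); 
    print("clock",round(s["clock"],2),"at",np.round(p,1),"yaw",round(yaw(),3),"tilt",np.round(M[:2,2],4),"F",np.round(s["wrist_force"],1),"open",round(s["opening"],2),"-> shift",np.round(d,1),"turn",round((t+np.pi)%(2*np.pi)-np.pi,3),"j7",round(s["joint_positions"][6],2))
E
python3 - <<'E'
from h import *
for n in("top","scene"):
    f=np.load(n+"0.npz"); p,w=cloud(n,f["p"],f["d"])
    hsv=cv2.cvtColor(p,cv2.COLOR_RGB2HSV)
    m=(abs(w[...,0]-590)<130)&(abs(w[...,1]+292)<60)&(w[...,2]>17)&(w[...,2]<27)&(hsv[...,2]<100)&(hsv[...,1]>90)
    q=w[m]; N=[]
    for it in range(2):
        c=[-292,0] if it==0 else mid
        r=q[:,1]-np.polyval(c[::-1],q[:,0])
        x0=565
        out=[]
        for sg in(1,-1):
            k=(sg*r>15)&(q[:,0]>x0)
            out.append(np.polyfit(q[k,0],q[k,1],1))
        mid=((out[0]+out[1])/2)[::-1]
    print(n,m.sum(),"rails",np.round(out,3).tolist(),"mid y at 500/600",np.polyval(mid[::-1],[480,600]),"yaw",np.arctan(mid[1]),"xrange",q[:,0].min(),q[:,0].max(), "sep",np.polyval(out[0]-out[1],600))
    g=(abs(w[...,0]-590)<200)&(abs(w[...,1]+292)<57)&(w[...,2]>6)&(w[...,2]<18)
    print("board",rect(w[g][:,:2]),g.sum())
go(434,21,150,2.48)
E
```

```text
top 996 rails [[0.044, -285.535], [0.033, -348.016]] mid y at 500/600 [-298.32845859 -293.71671889] yaw 0.038412260592817146 xrange 482.86313886384295 707.2498933184212 sep 68.85065454735854
board (array([ 589.9, -292. ]), array([384.5, 113.9]), np.float64(0.001)) 2823
scene 780 rails [[0.04, -282.458], [0.031, -345.352]] mid y at 500/600 [-296.74181378 -292.45104727] yaw 0.03574116078994837 xrange 487.24754792691596 712.3100544436622 sep 68.34908887398036
board (array([ 570.9, -292. ]), array([304.4, 113.8]), np.float64(0.001)) 2009
clock 0.1 at [ 281.7 -557.6  230.8] yaw 0.468 tilt [-0.0005  0.0008] F [-0.9  0.3 -0.6] open 1.0 -> shift [ 396.9 -447.7   81.2] turn -2.012 j7 -0.11
```

Call:
jog_arm([
  [1, [15, -17, 0], 0],
  [1, [33, -37, 0], 0],
  [1, [33, -37, 0], 0],
  [1, [33, -37, 0], 0],
  [1, [33, -37, 0], 0],
  [1, [33, -37, 0], 0],
  [1, [33, -37, 0], 0],
  [1, [33, -37, 0], 0],
  [1, [33, -37, 0], 0],
  [1, [33, -37, 0], 0],
  [1, [33, -37, 0], 0],
  [1, [33, -37, 0], 0],
])

```text
clock: 1.3
position: [428.0, -7.0, 231.4]
eef_rot: [0.973, 0.232, 0.0, 0.0]
wrist_force: [0.8, -1.6, -0.2]
opening: 1.003
grip_force: 0.0
```

Call:
jog_arm([
  [1, [19, -22, 0], -0.14],
  [1, [0, 0, 0], -0.14],
  [1, [0, 0, 0], -0.14],
  [1, [0, 0, 0], -0.14],
  [1, [0, 0, 0], -0.14],
  [1, [0, 0, 0], -0.14],
  [1, [0, 0, 0], -0.14],
  [1, [0, 0, 0], -0.14],
  [1, [0, 0, 0], -0.14],
  [1, [0, 0, 0], -0.14],
  [1, [0, 0, 0], -0.14],
  [1, [0, 0, 0], -0.14],
])

```text
clock: 2.5
position: [434.9, 19.2, 231.2]
eef_rot: [0.474, 0.88, -0.0, -0.0]
wrist_force: [0.8, 0.1, -0.0]
opening: 0.998
grip_force: 0.0
```

```bash
python3 -c "
from h import *
go(434,21,130,2.48)"
```

```text
clock 2.5 at [434.9  19.2 231.2] yaw 2.153 tilt [-0.0004 -0.    ] F [ 0.8  0.1 -0. ] open 1.0 -> shift [  2.    0.3 101.2] turn -0.327 j7 0.19
```

Call:
jog_arm([
  [1, [1, 1, 15], -0.11],
  [1, [1, 1, 30], -0.11],
  [1, [0, 0, 30], -0.11],
  [1, [0, 0, 30], 0],
  [1, [0, 0, 30], 0],
  [1, [0, 0, 30], 0],
  [1, [0, 0, 25], 0],
  [1, [0, 0, 15], 0],
  [1, [0, 0, 10], 0],
  [1, [0, 0, 0], 0],
])

```text
clock: 3.5
position: [435.0, 22.2, 15.5]
eef_rot: [0.326, 0.945, -0.0, -0.001]
wrist_force: [0.1, 0.6, 0.4]
opening: 1.006
grip_force: 0.0
```

Call:
jog_arm([
  [0, [0, 0, 0], 0],
  [0, [0, 0, 0], 0],
  [0, [0, 0, 0], 0],
  [0, [0, 0, 0], 0],
  [0, [0, 0, 0], 0],
  [0, [0, 0, 0], 0],
])

```text
clock: 4.1
position: [436.0, 21.9, 17.2]
eef_rot: [0.326, 0.945, 0.0, 0.001]
wrist_force: [-2.8, 0.2, 17.0]
opening: 0.503
grip_force: 59.2
```

```bash
python3 -c "
from h import *
print(robot.get_state()['grip_force'])
go(607,-54.5,200,3.037)"
```

```text
59.19078826904297
clock 4.1 at [436.   21.9  17.2] yaw 2.478 tilt [ 0.0015 -0.0002] F [-2.8  0.2 17. ] open 0.5 -> shift [-182.    45.3 -182.5] turn -0.559 j7 0.08
```

Call:
jog_arm([
  [0, [0, 0, -10], 0],
  [0, [0, 0, -30], 0],
  [0, [0, 0, -40], 0],
  [0, [0, 0, -40], 0],
  [0, [0, 0, -40], 0],
  [0, [-15, 4, -23], 0],
  [0, [-36, 9, 0], 0],
  [0, [-36, 9, 0], 0],
  [0, [-36, 9, 0], 0],
  [0, [-36, 9, 0], 0],
  [0, [-23, 5, 0], 0],
  [0, [0, 0, 0], -0.1],
])

```text
clock: 5.3
position: [608.1, -56.2, 199.5]
eef_rot: [0.279, 0.96, 0.0, 0.0]
wrist_force: [-1.2, 0.4, -3.0]
opening: 0.506
grip_force: 62.1
```

Call:
jog_arm([
  [0, [0, 0, 0], -0.12],
  [0, [0, 0, 0], -0.12],
  [0, [0, 0, 0], -0.12],
  [0, [0, 0, 0], -0.1],
  [0, [0, 0, 0], 0],
  [0, [0, 0, 0], 0],
])

```text
clock: 5.9
position: [606.3, -54.9, 199.7]
eef_rot: [0.054, 0.999, 0.0, -0.0]
wrist_force: [-0.4, 0.3, -2.0]
opening: 0.51
grip_force: 62.0
```

```bash
python3 - <<'E'
from h import *
go(607,-54.5,124,3.037)
p,w=cloud("top"); p2,w2=cloud("scene")
cv2.imwrite("pics/hold.png",np.hstack([cv2.resize(p[100:280,140:420,::-1],(400,257)),cv2.resize(p2[120:300,150:430,::-1],(400,257))]))
E
```

```text
clock 5.9 at [606.3 -54.9 199.7] yaw 3.034 tilt [-0.0002  0.0003] F [-0.4  0.3 -2. ] open 0.51 -> shift [-0.7  0.4 75.7] turn -0.003 j7 1.06
```

View pics/hold.png

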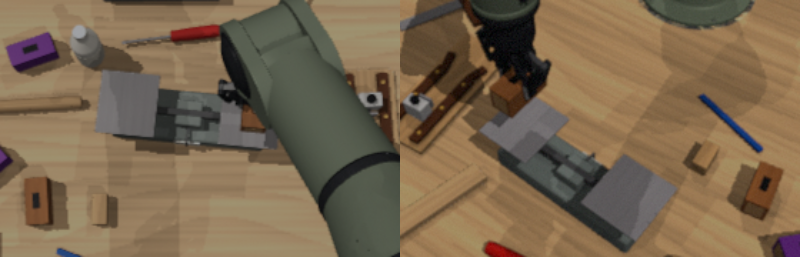

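The blank hangs level over the right pan, scene half at about (510,95). I lower it gently.

Call:
jog_arm([
  [0, [0, 0, 10], 0],
  [0, [0, 0, 20], 0],
  [0, [0, 0, 20], 0],
  [0, [0, 0, 15], 0],
  [0, [0, 0, 5], 0],
  [0, [0, 0, 3], 0],
  [0, [0, 0, 2], 0],
  [0, [0, 0, 1], 0],
  [0, [0, 0, 0], 0],
])

```text
clock: 6.9
position: [606.8, -54.7, 123.7]
eef_rot: [0.052, 0.999, -0.0, 0.0]
wrist_force: [0.4, 0.4, -3.4]
opening: 0.504
grip_force: 62.2
```

Call:
jog_arm([
  [0, [0, 0, 1], 0],
  [0, [0, 0, 1], 0],
  [0, [0, 0, 1], 0],
  [0, [0, 0, 0], 0],
])

```text
clock: 7.3
position: [606.5, -54.7, 120.2]
eef_rot: [0.052, 0.999, -0.0, -0.0]
wrist_force: [-0.1, 0.1, -3.2]
opening: 0.503
grip_force: 62.3
```

Call:
jog_arm([
  [0, [0, 0, 1], 0],
  [0, [0, 0, 1], 0],
  [0.6, [0, 0, 0], 0],
  [0.7, [0, 0, 0], 0],
  [0.8, [0, 0, 0], 0],
  [1, [0, 0, 0], 0],
  [1, [0, 0, 0], 0],
  [1, [0, 0, 0], 0],
])

```text
clock: 8.1
position: [606.6, -54.7, 118.3]
eef_rot: [0.052, 0.999, -0.0, 0.0]
wrist_force: [-0.3, 1.4, -0.6]
opening: 0.999
grip_force: 0.0
```

Call:
jog_arm([
  [1, [0, 0, -10], 0],
  [1, [0, 0, -20], 0],
  [1, [0, 0, -30], 0],
  [1, [0, 0, -30], 0],
  [1, [0, 0, -22], 0],
])

```text
clock: 8.6
position: [606.9, -54.4, 233.0]
eef_rot: [0.052, 0.999, 0.0, 0.001]
wrist_force: [0.6, 0.4, 0.2]
opening: 1.0
grip_force: 0.0
```

```bash
python3 - <<'E'
from h import *
go(453,352,232,3.227)
E
```

```text
clock 8.6 at [606.9 -54.4 233. ] yaw 3.038 tilt [0.0018 0.0001] F [0.6 0.4 0.2] open 1.0 -> shift [195.1 388.3   0.7] turn -0.189 j7 1.08
```

Call:
jog_arm([
  [1, [10, 20, 0], 0],
  [1, [18, 37, 0], 0],
  [1, [21, 41, 0], 0],
  [1, [21, 41, 0], 0],
  [1, [21, 41, 0], 0],
  [1, [21, 41, 0], 0],
  [1, [21, 41, 0], 0],
  [1, [21, 41, 0], 0],
  [1, [21, 41, 0], 0],
  [1, [20, 39, 0], 0],
  [1, [0, 5, 0], -0.09],
  [1, [0, 0, 0], -0.1],
])

```text
clock: 9.8
position: [451.7, 353.6, 231.2]
eef_rot: [-0.047, 0.999, 0.0, 0.0]
wrist_force: [0.9, -0.7, -0.4]
opening: 0.999
grip_force: 0.0
```

```bash
python3 - <<'E'
from h import *
go(453,352,16,3.227)
p,w=cloud("top"); p2,w2=cloud("scene")
m=(abs(w2[...,0]-607)<90)&(abs(w2[...,1]+54)<80)&(w2[...,2]>130)&(w2[...,2]<175); print(rect(w2[m][:,:2]),np.median(w2[m][:,2]))
cv2.imwrite("pics/hold2.png",np.hstack([cv2.resize(p[100:280,100:380,::-1],(400,257)),cv2.resize(p2[120:300,150:430,::-1],(400,257))]))
E
```

```text
clock 9.8 at [451.7 353.6 231.2] yaw -3.049 tilt [0.0004 0.0009] F [ 0.9 -0.7 -0.4] open 1.0 -> shift [ -1.1  -1.9 215.2] turn 0.008 j7 0.47
(array([606.6, -55.4]), array([91. , 45.7]), np.float64(-0.079)) 139.12282204897218
```

View pics/hold2.png

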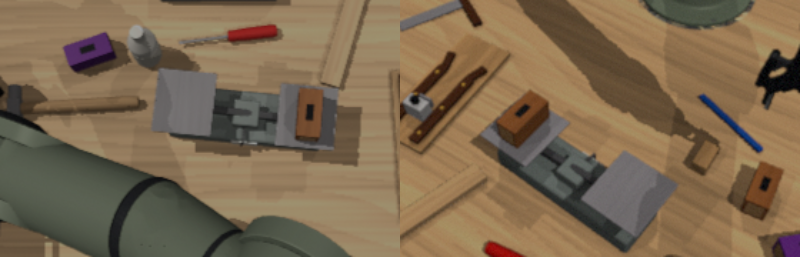

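Blank 2 sits slot up near the middle of the right pan, hold2 left half (310,112). I go down for blank 1.

Call:
jog_arm([
  [1, [-1, -2, 15], 0],
  [1, [0, 0, 30], 0],
  [1, [0, 0, 30], 0],
  [1, [0, 0, 30], 0],
  [1, [0, 0, 30], 0],
  [1, [0, 0, 30], 0],
  [1, [0, 0, 25], 0],
  [1, [0, 0, 15], 0],
  [1, [0, 0, 10], 0],
  [1, [0, 0, 0], 0],
])

```text
clock: 10.9
position: [453.7, 349.2, 14.6]
eef_rot: [-0.043, 0.999, -0.0, -0.0]
wrist_force: [-0.2, -0.2, 0.7]
opening: 0.998
grip_force: 0.0
```

Call:
jog_arm([
  [0, [0, 0, 0], 0],
  [0, [0, 0, 0], 0],
  [0, [0, 0, 0], 0],
  [0, [0, 0, 0], 0],
  [0, [0, 0, 0], 0],
  [0, [0, 0, 0], 0],
])

```text
clock: 11.5
position: [454.5, 350.0, 16.4]
eef_rot: [-0.043, 0.999, 0.0, 0.001]
wrist_force: [-1.2, -2.3, 11.3]
opening: 0.505
grip_force: 61.7
```

Call:
jog_arm([
  [0, [0, 0, -10], 0],
  [0, [0, 0, -30], 0],
  [0, [0, 0, -40], 0],
  [0, [0, 0, -40], 0],
  [0, [0, 0, -40], 0],
  [0, [0, 0, -25], 0],
  [0, [0, 0, 0], 0.1],
  [0, [0, 0, 0], 0.1],
])

```text
clock: 12.3
position: [454.2, 349.5, 201.9]
eef_rot: [0.059, 0.998, 0.0, 0.001]
wrist_force: [-0.7, -0.9, -2.4]
opening: 0.508
grip_force: 61.4
```

```bash
python3 - <<'E'
from h import *
go(629,174.5,200,3.037)
E
```

```text
clock 12.3 at [454.2 349.5 201.9] yaw 3.024 tilt [0.0014 0.0009] F [-0.7 -0.9 -2.4] open 0.51 -> shift [-194.2 -153.2    2. ] turn -0.013 j7 0.27
```

Call:
jog_arm([
  [0, [-14, -11, 0], 0],
  [0, [-30, -24, 0], 0],
  [0, [-33, -26, 0], 0],
  [0, [-33, -26, 0], 0],
  [0, [-33, -26, 0], 0],
  [0, [-30, -24, 0], 0],
  [0, [-21, -16, 0], 0],
  [0, [0, 0, 10], 0],
  [0, [0, 0, 25], 0],
  [0, [0, 0, 20], 0],
  [0, [0, 0, 8], 0],
  [0, [0, 0, 0], 0],
])

```text
clock: 13.5
position: [628.7, 175.7, 136.9]
eef_rot: [0.057, 0.998, -0.0, -0.001]
wrist_force: [0.1, 0.5, -1.4]
opening: 0.504
grip_force: 61.4
```

```bash
python3 - <<'E'
from h import *
go(629,174.5,131,3.037)
p2,w2=cloud("scene")
m=(abs(w2[...,0]-607)<20)&(abs(w2[...,1]+54)<30)&(w2[...,2]>80); print(np.median(w2[m][:,2]))
m=(abs(w2[...,0]-629)<60)&(abs(w2[...,1]-174)<50)&(w2[...,2]>85)&(w2[...,2]<125); print("panL",np.median(w2[m][:,2]))
E
```

```text
clock 13.5 at [628.7 175.7 136.9] yaw 3.028 tilt [-0.0014 -0.0001] F [ 0.1  0.5 -1.4] open 0.5 -> shift [-0.5 -1.1  5.9] turn -0.009 j7 0.66
137.32629942181893
panL 115.59490253464833
```

Call:
jog_arm([
  [0, [0, 0, 2], 0],
  [0, [0, 0, 2], 0],
  [0, [0, 0, 1], 0],
  [0, [0, 0, 1], 0],
  [0, [0, 0, 0], 0],
  [0.6, [0, 0, 0], 0],
  [0.7, [0, 0, 0], 0],
  [0.8, [0, 0, 0], 0],
  [1, [0, 0, 0], 0],
  [1, [0, 0, 0], 0],
  [1, [0, 0, 0], 0],
])

```text
clock: 14.65
position: [629.3, 175.5, 131.3]
eef_rot: [0.057, 0.998, 0.0, -0.0]
wrist_force: [-0.1, 0.3, 0.1]
opening: 1.001
grip_force: 0.0
```

Call:
jog_arm([
  [1, [0, 0, -10], 0],
  [1, [0, 0, -20], 0],
  [1, [0, 0, -30], 0],
  [1, [0, 0, -30], 0],
  [1, [20, 0, -20], 0],
  [1, [40, 0, 0], 0],
  [1, [40, 0, 0], 0],
  [1, [40, 0, 0], 0],
  [1, [30, 0, 0], 0],
  [1, [0, 0, 0], 0],
  [1, [0, 0, 0], 0],
  [1, [0, 0, 0], 0],
])

```text
clock: 15.85
position: [461.3, 194.7, 241.7]
eef_rot: [0.057, 0.998, 0.0, 0.0]
wrist_force: [-0.4, -0.2, 0.7]
opening: 1.003
grip_force: 0.0
```

Call:
jog_arm([
  [1, [0, 0, 0], 0],
  [1, [0, 0, 0], 0],
  [1, [0, 0, 0], 0],
  [1, [0, 0, 0], 0],
  [1, [0, 0, 0], 0],
  [1, [0, 0, 0], 0],
  [1, [0, 0, 0], 0],
  [1, [0, 0, 0], 0],
  [1, [0, 0, 0], 0],
  [1, [0, 0, 0], 0],
  [1, [0, 0, 0], 0],
  [1, [0, 0, 0], 0],
])

```text
clock: 17.05
position: [460.5, 194.8, 241.3]
eef_rot: [0.057, 0.998, 0.0, 0.0]
wrist_force: [-0.3, 0.3, -0.4]
opening: 1.0
grip_force: 0.0
```

```bash
cat > pans.py <<'E'
from h import *
C={n:cloud(n) for n in("scene","top")}
for n,(p,w) in C.items():
    for l,c in(("L",(629,175)),("R",(607,-54))):
        m=(abs(w[...,0]-c[0])<85)&(abs(w[...,1]-c[1])<75)&(w[...,2]>130)&(w[...,2]<180)
        k=(abs(w[...,0]-c[0])<56)&(abs(w[...,1]-c[1])<51)&(w[...,2]>85)&(w[...,2]<122)&(np.ptp(p.astype(int),axis=2)<14)
        q=w[m]; zt=np.percentile(q[:,2],60) if len(q) else 0
        t=q[abs(q[:,2]-zt)<6] if len(q) else q
        print(n,l,"n",m.sum(),"top z",np.round(zt,1),"pan z",np.round(np.median(w[k][:,2]),1),rect(t[:,:2]) if len(t)>5 else "")
p=C["top"][0];p2=C["scene"][0]
np.save("last.npy",p); 
import sys
if len(sys.argv)>1: cv2.imwrite(sys.argv[1],np.hstack([cv2.resize(p[100:280,160:440,::-1],(400,257)),cv2.resize(p2[120:300,100:380,::-1],(400,257))]))
E
python3 pans.py pics/pans.png; python3 -c "
from h import *
go(629,174.5,200,-.105)"
```

```text
scene L n 943 top z 163.3 pan z 115.6 (array([630.9, 174.5]), array([91.4, 44.3]), np.float64(-0.117))
scene R n 586 top z 139.4 pan z 91.4 (array([607.1, -55.7]), array([91. , 46.6]), np.float64(-0.092))
top L n 667 top z 163.6 pan z 115.9 (array([625.8, 173.9]), array([91. , 44.3]), np.float64(-0.114))
top R n 588 top z 140.3 pan z 91.7 (array([602. , -56.1]), array([90.4, 44.4]), np.float64(-0.096))
clock 17.15 at [460.5 194.8 241.3] yaw 3.028 tilt [0. 0.] F [ 0.9  0.4 -0.2] open 1.0 -> shift [-169.7   -1.    41.3] turn 3.133 j7 0.57
```

View pics/pans.png

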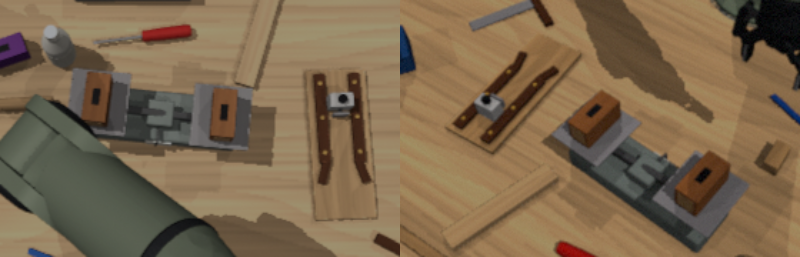

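The right pan, loaded with blank_2, is at its lower limit (92), and the left pan with blank_1 is up (116). So blank_2 is the heavier one. I fetch it with the same yaw.

```bash
python3 -c "
from h import *
go(606,-55,240,3.042)"
```

```text
clock 17.15 at [460.5 194.8 241.3] yaw 3.028 tilt [0. 0.] F [ 0.9  0.4 -0.2] open 1.0 -> shift [-173.  -231.7    1.3] turn -0.014 j7 0.57
```

Call:
jog_arm([
  [1, [-12, -17, 0], -0.014],
  [1, [-26, -35, 0], 0],
  [1, [-29, -39, 0], 0],
  [1, [-29, -39, 0], 0],
  [1, [-29, -39, 0], 0],
  [1, [-29, -39, 0], 0],
  [1, [-19, -24, 0], 0],
  [1, [0, 0, 10], 0],
  [1, [0, 0, 20], 0],
  [1, [0, 0, 20], 0],
  [1, [0, 0, 0], 0],
])

```text
clock: 18.25
position: [607.9, -53.2, 189.0]
eef_rot: [0.05, 0.999, 0.0, -0.002]
wrist_force: [0.4, -1.1, 0.1]
opening: 1.002
grip_force: 0.0
```

```bash
python3 -c "
from h import *
go(606,-55,110,3.042)"
```

```text
clock 18.25 at [607.9 -53.2 189. ] yaw 3.042 tilt [-0.0037  0.0004] F [ 0.4 -1.1  0.1] open 1.0 -> shift [ 1.4 -2.  79. ] turn 0.0 j7 1.05
```

Call:
jog_arm([
  [1, [1, -1, 15], 0],
  [1, [0, 0, 25], 0],
  [1, [0, 0, 20], 0],
  [1, [0, 0, 12], 0],
  [1, [0, 0, 6], 0],
  [1, [0, 0, 0], 0],
  [1, [0, 0, 0], 0],
])

```text
clock: 18.95
position: [608.6, -54.2, 114.1]
eef_rot: [0.05, 0.999, 0.0, 0.001]
wrist_force: [0.9, -0.9, 1.2]
opening: 1.001
grip_force: 0.0
```

Call:
jog_arm([
  [0.7, [0, 0, 0], 0],
  [0.6, [0, 0, 0], 0],
  [0, [0, 0, 0], 0],
  [0, [0, 0, -1], 0],
  [0, [0, 0, 0], 0],
  [0, [0, 0, 0], 0],
  [0, [0, 0, 0], 0],
])

```text
clock: 19.65
position: [608.2, -54.4, 114.2]
eef_rot: [0.05, 0.999, 0.0, 0.0]
wrist_force: [1.1, 0.3, -0.8]
opening: 0.506
grip_force: 60.9
```

Call:
jog_arm([
  [0, [0, 0, -2], 0],
  [0, [0, 0, -4], 0],
  [0, [0, 0, -10], 0],
  [0, [0, 0, -20], 0],
  [0, [0, 0, -30], 0],
  [0, [0, 0, -20], 0],
  [0, [0, 0, 0], 0],
])

```text
clock: 20.35
position: [609.3, -54.1, 203.6]
eef_rot: [0.05, 0.999, -0.0, 0.002]
wrist_force: [-0.7, -0.2, -3.3]
opening: 0.503
grip_force: 61.4
```

```bash
python3 -c "
from h import *
go(474,-296.5,200,3.179)"
```

```text
clock 20.35 at [609.3 -54.1 203.6] yaw 3.042 tilt [ 0.0041 -0.0003] F [-0.7 -0.2 -3.3] open 0.5 -> shift [ 110.4 -254.7    3.1] turn -0.137 j7 1.06
```

Call:
jog_arm([
  [0, [7, -15, 0], 0],
  [0, [15, -34, 0], 0],
  [0, [16, -37, 0], 0],
  [0, [16, -37, 0], 0],
  [0, [16, -37, 0], 0],
  [0, [16, -37, 0], 0],
  [0, [15, -34, 0], 0],
  [0, [9, -24, 0], 0],
  [0, [0, 0, 0], -0.07],
  [0, [0, 0, 0], -0.067],
  [0, [0, 0, 0], 0],
  [0, [0, 0, 0], 0],
])

```text
clock: 21.55
position: [473.1, -296.9, 200.0]
eef_rot: [-0.018, 1.0, 0.0, -0.0]
wrist_force: [0.2, -0.2, -2.3]
opening: 0.503
grip_force: 61.4
```

```bash
python3 -c "
from h import *
go(474,-296.5,50,3.179)
for n in('top','scene'):
    p,w=cloud(n)
    hsv=cv2.cvtColor(p,cv2.COLOR_RGB2HSV)
    q=w[(abs(w[...,0]-474)<80)&(abs(w[...,1]+296)<60)&(w[...,2]>50)&(w[...,2]<260)&(hsv[...,0]<15)&(hsv[...,1]>110)]
    print(n,len(q),np.round(np.percentile(q[:,2],[1,99]),1),rect(q[:,:2]))
"; python3 pans.py
```

```text
clock 21.55 at [ 473.1 -296.9  200. ] yaw -3.106 tilt [-0.0005  0.0004] F [ 0.2 -0.2 -2.3] open 0.5 -> shift [ -1.    0.3 150. ] turn -0.002 j7 1.64
top 418 [181.1 230.9] (array([ 466.3, -291. ]), array([93.8, 45.4]), np.float64(0.228))
scene 461 [178.  252.1] (array([ 482.1, -291.4]), array([93.6, 74.5]), np.float64(-0.835))
scene L n 726 top z 139.7 pan z 91.4 (array([630.6, 174.3]), array([90.8, 44.6]), np.float64(-0.124))
scene R n 0 top z 0 pan z 115.4 
top L n 590 top z 140.2 pan z 91.8 (array([626. , 173.9]), array([90. , 44.4]), np.float64(-0.109))
top R n 0 top z 0 pan z 115.8
```

Call:
jog_arm([
  [0, [0, 0, 15], 0],
  [0, [0, 0, 30], 0],
  [0, [0, 0, 40], 0],
  [0, [0, 0, 35], 0],
  [0, [0, 0, 25], 0],
  [0, [0, 0, 12], 0],
  [0, [0, 0, 4], 0],
  [0, [0, 0, 2], 0],
  [0, [0, 0, 0], 0],
])

```text
clock: 22.65
position: [473.7, -297.3, 38.1]
eef_rot: [-0.019, 1.0, -0.0, 0.001]
wrist_force: [0.1, 0.7, -2.0]
opening: 0.505
grip_force: 61.5
```

Call:
jog_arm([
  [0, [0, 0, 1], 0],
  [0, [0, 0, 1], 0],
  [0, [0, 0, 1], 0],
  [0, [0, 0, 0], 0],
])

```text
clock: 23.05
position: [473.2, -297.2, 34.4]
eef_rot: [-0.019, 1.0, -0.0, 0.0]
wrist_force: [-0.4, 0.1, -2.7]
opening: 0.501
grip_force: 61.5
```

Call:
jog_arm([
  [0, [0, 0, 0.5], 0],
  [0, [0, 0, 0.5], 0],
  [0, [0, 0, 0.5], 0],
  [0, [0, 0, 0], 0],
])

```text
clock: 23.45
position: [473.2, -297.1, 33.0]
eef_rot: [-0.019, 1.0, -0.0, -0.0]
wrist_force: [-2.2, 0.7, 5.0]
opening: 0.503
grip_force: 62.3
```

Call:
jog_arm([
  [0, [0, 0, 0.5], 0],
  [0, [0, 0, 0.5], 0],
  [0, [0, 0, 0], 0],
])

```text
clock: 23.75
position: [473.3, -297.1, 32.9]
eef_rot: [-0.019, 1.0, -0.0, -0.0]
wrist_force: [-10.0, 3.9, 27.3]
opening: 0.505
grip_force: 65.3
```

Call:
jog_arm([
  [0, [0, 0, -0.9], 0],
  [0, [0, 0, 0], 0],
  [0, [-3, 0, 0], 0],
  [0, [-5, 0, 0], 0],
  [0, [-4, 0, 0], 0],
  [0, [-3, 0, 0], 0],
  [0, [0, 0, 0], 0],
])

```text
clock: 24.45
position: [487.7, -297.1, 33.0]
eef_rot: [-0.018, 1.0, -0.0, -0.001]
wrist_force: [-7.8, -1.0, 13.5]
opening: 0.504
grip_force: 63.7
```

```bash
python3 - <<'E'
from h import *
go(570,-293,33,3.179)
p,w=cloud("top");p2,w2=cloud("scene")
cv2.imwrite("pics/jig.png",np.hstack([cv2.resize(p[140:270,350:450,::-1],(400,520),interpolation=cv2.INTER_CUBIC),cv2.resize(p2[130:234,110:240-50,::-1],(400,520),interpolation=cv2.INTER_CUBIC)]))
E
```

```text
clock 24.45 at [ 487.7 -297.1   33. ] yaw -3.105 tilt [-0.0014 -0.001 ] F [-7.8 -1.  13.5] open 0.5 -> shift [-82.4   1.1  -0.1] turn -0.001 j7 1.46
```

View pics/jig.png

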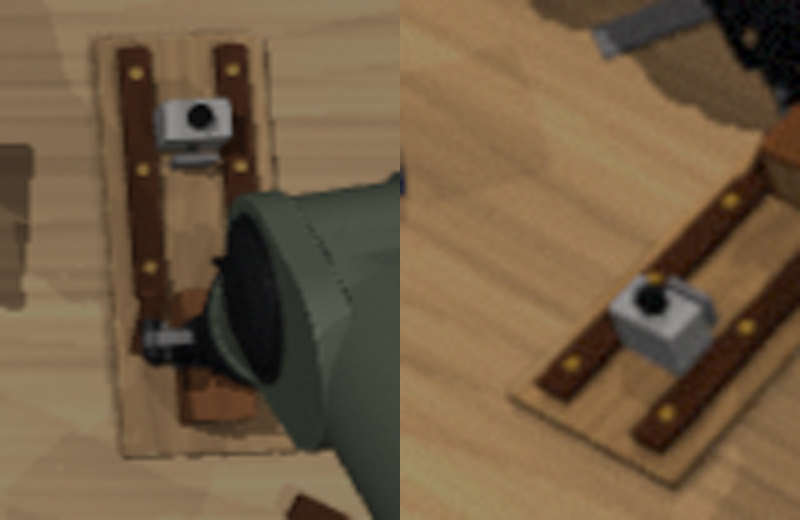

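The blank is square at the mouth (jig-left (215,360)), and the pad is ahead at (195,160). I ease the down force and slide on.

Call:
jog_arm([
  [0, [0, 0, -0.4], 0],
  [0, [-3, 0, 0], 0],
  [0, [-3, 0, 0], 0],
  [0, [-3, 0, 0], 0],
  [0, [-3, 0, 0], 0],
  [0, [-3, 0, 0], 0],
  [0, [0, 0, 0], 0],
])

```text
clock: 25.25
position: [504.0, -295.7, 33.0]
eef_rot: [-0.019, 1.0, 0.0, 0.0]
wrist_force: [1.1, 0.3, -0.7]
opening: 0.505
grip_force: 61.8
```

Call:
jog_arm([
  [0, [-4, 0, 0.2], 0],
  [0, [-4, 0, 0], 0],
  [0, [-4, 0, 0], 0],
  [0, [-4, 0, 0], 0],
  [0, [-4, 0, 0], 0],
  [0, [0, 0, 0], 0],
])

```text
clock: 25.85
position: [523.9, -295.2, 33.0]
eef_rot: [-0.019, 1.0, -0.0, 0.0]
wrist_force: [1.1, -0.3, 0.6]
opening: 0.505
grip_force: 62.2
```

Call:
jog_arm([
  [0, [-4, 0, 0], 0],
  [0, [-4, 0, 0], 0],
  [0, [-4, 0, 0], 0],
  [0, [-3, 0, 0], 0],
  [0, [0, 0, 0], 0],
])

```text
clock: 26.35
position: [538.5, -294.8, 33.0]
eef_rot: [-0.019, 1.0, -0.0, 0.0]
wrist_force: [-2.2, -1.4, 4.0]
opening: 0.501
grip_force: 62.5
```

```bash
python3 - <<'E'
from h import *
go(570,-293,33,3.179)
p,w=cloud("scene")
q=(abs(w[...,0]-625)<60)&(abs(w[...,1]+291)<16)&(w[...,2]>28)
x=w[q]; 
for lo in(28,34,38,42,46): 
    k=(x[:,2]>=lo)&(x[:,2]<lo+5); print(lo,k.sum(),np.round(np.percentile(x[k,0],[1,5,50,99]),1) if k.any() else '')
E
```

```text
clock 26.35 at [ 538.5 -294.8   33. ] yaw -3.104 tilt [ 0.0002 -0.0003] F [-2.2 -1.4  4. ] open 0.5 -> shift [-31.6   0.6   0. ] turn -0.0 j7 1.46
28 24 [578.6 580.3 626.5 665.8]
34 31 [579.3 579.6 626.  664.3]
38 21 [579.7 580.4 627.  664.2]
42 18 [579.6 580.2 604.2 663.6]
46 47 [578.8 579.9 651.8 664.8]
```

Call:
jog_arm([
  [0, [-3, 0, -0.1], 0],
  [0, [-3, 0, 0], 0],
  [0, [-3, 0, 0], 0],
  [0, [-3, 0, 0], 0],
  [0, [-3, 0, 0], 0],
  [0, [0, 0, 0], 0],
])

```text
clock: 27.0
position: [553.4, -294.1, 33.0]
eef_rot: [-0.019, 1.0, -0.0, 0.0]
wrist_force: [-1.7, -1.1, 2.5]
opening: 0.503
grip_force: 62.4
```

```bash
python3 - <<'E'
from h import *
f=np.load("top0.npz");p,w=cloud("top",f["p"],f["d"])
for v in range(166,184): print(v,np.round(w[v,399],1),p[v,399])
E
```

```text
166 [ 653.4 -289.    60.8] [29 28 28]
167 [ 650.1 -288.5   62.7] [13 12 13]
168 [ 648.2 -289.3   58.7] [12 10 11]
169 [ 644.5 -288.3   62.5] [12 13 13]
170 [ 642.2 -288.8   60. ] [11 12 12]
171 [ 639.2 -288.4   61.1] [14 14 16]
172 [ 638.7 -290.8   50.4] [62 62 60]
173 [ 635.1 -289.9   54.1] [108 106 104]
174 [ 633.  -290.6   50.6] [85 83 82]
175 [ 633.3 -293.9   36.2] [43 42 41]
176 [ 632.3 -295.8   27.5] [35 34 33]
177 [ 628.6 -294.9   31.1] [39 35 32]
178 [ 625.2 -294.1   33.9] [64 60 59]
179 [ 622.  -293.6   35.5] [83 81 81]
180 [ 619.1 -293.4   35.6] [57 56 56]
181 [ 617.8 -295.1   27.9] [35 32 29]
182 [ 619.5 -300.3    5.5] [48 38 27]
183 [ 615.8 -299.3    9.4] [68 52 35]
```

Call:
jog_arm([
  [0, [-3, 0, 0], 0],
  [0, [-3, 0, 0], 0],
  [0, [-3, 0, 0], 0],
  [0, [-3, 0, 0], 0],
  [0, [-3, 0, 0], 0],
  [0, [0, 0, 0], 0],
])

```text
clock: 27.6
position: [568.4, -293.6, 33.0]
eef_rot: [-0.019, 1.0, -0.0, 0.0]
wrist_force: [-1.0, -0.4, 2.5]
opening: 0.506
grip_force: 62.4
```

Call:
jog_arm([
  [0, [-1, 0, 0], 0],
  [0, [-1, 0, 0], 0],
  [0, [-1, 0, 0], 0],
  [0, [-1, 0, 0], 0],
  [0, [-1, 0, 0], 0],
  [0, [0, 0, 0], 0],
])

```text
clock: 28.2
position: [572.8, -293.5, 33.0]
eef_rot: [-0.019, 1.0, -0.0, -0.0]
wrist_force: [-4.6, -0.7, 5.9]
opening: 0.503
grip_force: 62.7
```

Call:
jog_arm([
  [0, [-1, 0, 0], 0],
  [0, [-1, 0, 0], 0],
  [0, [0, 0, 0], 0],
])

```text
clock: 28.5
position: [574.8, -293.4, 33.0]
eef_rot: [-0.018, 1.0, -0.0, -0.0]
wrist_force: [-4.6, -0.1, 6.1]
opening: 0.506
grip_force: 62.7
```

Call:
jog_arm([
  [0, [-0.5, 0, -0.2], 0],
  [0, [-0.5, 0, 0], 0],
  [0, [-0.5, 0, 0], 0],
  [0, [-0.5, 0, 0], 0],
  [0, [0, 0, 0], 0],
])

```text
clock: 29.0
position: [577.4, -293.1, 33.1]
eef_rot: [-0.019, 1.0, 0.0, 0.0]
wrist_force: [-0.5, 0.2, -2.8]
opening: 0.501
grip_force: 61.8
```

Call:
jog_arm([
  [0, [-0.5, 0, 0], 0],
  [0, [-0.5, 0, 0], 0],
  [0, [-0.5, 0, 0], 0],
  [0, [-0.5, 0, 0], 0],
  [0, [0, 0, 0], 0],
])

```text
clock: 29.5
position: [579.3, -293.1, 33.2]
eef_rot: [-0.019, 1.0, 0.0, 0.0]
wrist_force: [-0.0, 0.2, -2.7]
opening: 0.503
grip_force: 61.7
```

Call:
jog_arm([
  [0, [-0.5, 0, 0], 0],
  [0, [-0.5, 0, 0], 0],
  [0, [0, 0, 0], 0],
])

```text
clock: 29.8
position: [580.2, -293.1, 33.2]
eef_rot: [-0.019, 1.0, 0.0, 0.0]
wrist_force: [-0.7, 0.2, -2.8]
opening: 0.509
grip_force: 61.7
```

Call:
jog_arm([
  [0, [-0.5, 0, 0], 0],
  [0, [-0.5, 0, 0], 0],
  [0, [0, 0, 0], 0],
])

```text
clock: 30.1
position: [581.2, -293.1, 33.2]
eef_rot: [-0.019, 1.0, 0.0, 0.0]
wrist_force: [-0.5, -0.1, -2.8]
opening: 0.505
grip_force: 61.7
```

Call:
jog_arm([
  [0, [-0.5, 0, 0], 0],
  [0, [-0.5, 0, 0], 0],
  [0, [0, 0, 0], 0],
])

```text
clock: 30.4
position: [582.2, -293.0, 33.2]
eef_rot: [-0.019, 1.0, -0.0, 0.0]
wrist_force: [-0.7, -0.4, -2.4]
opening: 0.503
grip_force: 61.7
```

Call:
jog_arm([
  [0, [-0.5, 0, 0], 0],
  [0, [-0.5, 0, 0], 0],
  [0, [0, 0, 0], 0],
])

```text
clock: 30.7
position: [583.2, -293.0, 33.2]
eef_rot: [-0.019, 1.0, 0.0, -0.0]
wrist_force: [-0.4, -0.3, -3.1]
opening: 0.503
grip_force: 61.7
```

Call:
jog_arm([
  [0, [-0.4, 0, 0], 0],
  [0, [-0.4, 0, 0], 0],
  [0, [0, 0, 0], 0],
])

```text
clock: 31.0
position: [584.0, -292.9, 33.2]
eef_rot: [-0.019, 1.0, 0.0, -0.0]
wrist_force: [-0.3, 0.5, -2.8]
opening: 0.5
grip_force: 61.7
```

Call:
jog_arm([
  [0, [-0.4, 0, 0], 0],
  [0, [-0.4, 0, 0], 0],
  [0, [0, 0, 0], 0],
])

```text
clock: 31.3
position: [584.8, -292.9, 33.2]
eef_rot: [-0.019, 1.0, 0.0, -0.0]
wrist_force: [-1.6, 0.1, -2.0]
opening: 0.5
grip_force: 61.7
```

Call:
jog_arm([
  [0, [-0.4, 0, 0], 0],
  [0, [0, 0, 0], 0],
])

```text
clock: 31.5
position: [585.2, -292.9, 33.2]
eef_rot: [-0.019, 1.0, 0.0, 0.0]
wrist_force: [0.5, 0.1, -2.3]
opening: 0.505
grip_force: 61.7
```

Call:
jog_arm([
  [0, [-0.4, 0, 0], 0],
  [0, [0, 0, 0], 0],
])

```text
clock: 31.7
position: [585.6, -292.9, 33.2]
eef_rot: [-0.019, 1.0, 0.0, 0.0]
wrist_force: [0.0, 0.4, -2.6]
opening: 0.503
grip_force: 61.7
```

Call:
jog_arm([
  [0, [-0.4, 0, 0], 0],
  [0, [0, 0, 0], 0],
])

```text
clock: 31.9
position: [586.0, -292.9, 33.2]
eef_rot: [-0.019, 1.0, 0.0, 0.0]
wrist_force: [-1.1, 0.5, -3.3]
opening: 0.504
grip_force: 61.7
```

Call:
jog_arm([
  [0, [-0.4, 0, 0], 0],
  [0, [0, 0, 0], 0],
])

```text
clock: 32.1
position: [586.3, -292.9, 33.1]
eef_rot: [-0.019, 1.0, 0.0, -0.0]
wrist_force: [-1.2, 0.2, -1.6]
opening: 0.504
grip_force: 61.7
```

```bash
python3 - <<'E'
from h import *
p,w=cloud("top");p2,w2=cloud("scene")
go(590,-292.5,33,3.179)
cv2.imwrite("pics/jig2.png",np.hstack([cv2.resize(p[145:245,360:440,::-1],(400,500),interpolation=cv2.INTER_CUBIC),cv2.resize(p2[130:230,120:200,::-1],(400,500),interpolation=cv2.INTER_CUBIC)]))
E
```

```text
clock 32.2 at [ 586.3 -292.9   33.2] yaw -3.104 tilt [-0.0002  0.    ] F [-1.5 -0.4 -2.4] open 0.5 -> shift [-3.7  0.3  0.2] turn -0.0 j7 1.47
```

View pics/jig2.png

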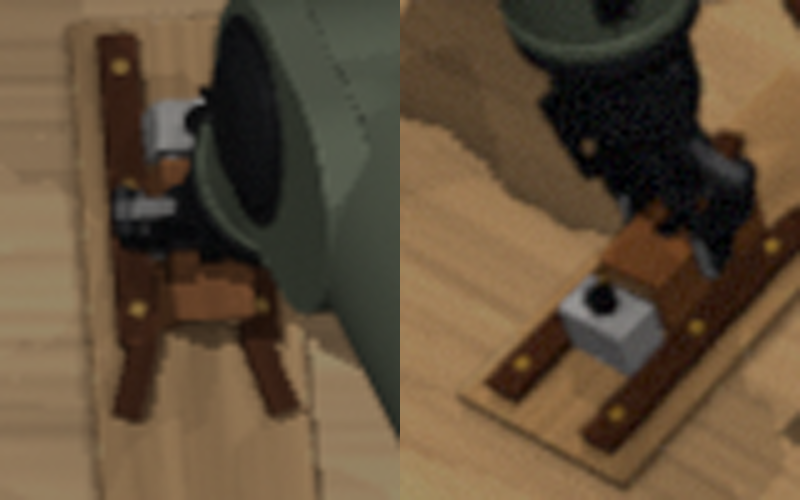

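The blank's front is right at the stop (jig2-left (170,165)), so the solid stop is only millimetres away.

Call:
jog_arm([
  [0, [-0.3, 0, 0], 0],
  [0, [0, 0, 0], 0],
])

```text
clock: 32.4
position: [586.5, -292.9, 33.2]
eef_rot: [-0.019, 1.0, 0.0, -0.0]
wrist_force: [-3.0, 0.3, -0.8]
opening: 0.499
grip_force: 61.7
```

Call:
jog_arm([
  [0, [-0.3, 0, 0], 0],
  [0, [0, 0, 0], 0],
])

```text
clock: 32.6
position: [586.8, -292.9, 33.2]
eef_rot: [-0.019, 1.0, -0.0, -0.0]
wrist_force: [-4.0, -0.4, 0.2]
opening: 0.503
grip_force: 61.8
```

Call:
jog_arm([
  [0, [-0.3, 0, 0], 0],
  [0, [0, 0, 0], 0],
])

```text
clock: 32.8
position: [587.0, -292.9, 33.2]
eef_rot: [-0.019, 1.0, 0.0, -0.0]
wrist_force: [-5.0, 0.0, -0.0]
opening: 0.506
grip_force: 61.8
```

Call:
jog_arm([
  [0, [-0.3, 0, 0], 0],
  [0, [0, 0, 0], 0],
])

```text
clock: 33.0
position: [587.2, -292.9, 33.1]
eef_rot: [-0.019, 1.0, -0.0, -0.0]
wrist_force: [-5.8, 0.6, 1.5]
opening: 0.506
grip_force: 62.0
```

Call:
jog_arm([
  [0, [-0.4, 0, 0.1], 0],
  [0, [0, 0, 0], 0],
  [0, [0, 0, 0], 0],
])

```text
clock: 33.3
position: [587.4, -292.9, 33.1]
eef_rot: [-0.019, 1.0, -0.0, -0.001]
wrist_force: [-8.8, 1.5, 3.9]
opening: 0.505
grip_force: 62.5
```

Call:
jog_arm([
  [0.6, [0, 0, 0], 0],
  [0.7, [0, 0, 0], 0],
  [0.8, [0, 0, 0], 0],
  [1, [0, 0, 0], 0],
  [1, [0, 0, 0], 0],
  [1, [0, 0, 0], 0],
  [1, [0, 0, 0], 0],
])

```text
clock: 34.0
position: [588.0, -292.8, 33.1]
eef_rot: [-0.019, 1.0, -0.0, 0.0]
wrist_force: [-0.5, -0.7, 0.5]
opening: 0.997
grip_force: 0.0
```

Call:
jog_arm([
  [1, [0, 0, -10], 0],
  [1, [0, 0, -20], 0],
  [1, [0, 0, -30], 0],
  [1, [0, 0, -40], 0],
  [1, [20, 0, -30], 0],
  [1, [40, 0, 0], 0],
  [1, [45, 0, 0], 0],
  [1, [45, 0, 0], 0],
  [1, [0, 30, 0], 0],
  [1, [0, 40, 0], 0],
  [1, [0, 40, 0], 0],
  [1, [0, 0, 0], 0],
])

```text
clock: 35.2
position: [434.4, -184.2, 165.0]
eef_rot: [-0.021, 1.0, -0.0, 0.001]
wrist_force: [0.1, 0.1, -1.2]
opening: 0.999
grip_force: 0.0
```

```bash
python3 pans.py; python3 - <<'E'
from h import *
p,w=cloud("top");p2,w2=cloud("scene")
for n,(a,b) in dict(top=(p,w),scene=(p2,w2)).items():
    q=b[(abs(b[...,0]-580)<90)&(abs(b[...,1]+293)<40)&(b[...,2]>53)&(b[...,2]<75)&(b[...,0]<632)]
    print(n,rect(q[:,:2]),np.median(q[:,2]))
cv2.imwrite("pics/fin.png",np.hstack([cv2.resize(p[145:245,360:440,::-1],(400,500),interpolation=cv2.INTER_CUBIC),cv2.resize(p2[130:230,120:200,::-1],(400,500),interpolation=cv2.INTER_CUBIC)]))
E
```

```text
scene L n 731 top z 139.6 pan z 91.6 (array([630. , 174.7]), array([92.4, 44.2]), np.float64(-0.116))
scene R n 0 top z 0 pan z 115.3 
top L n 589 top z 140.2 pan z 91.8 (array([626.4, 173.9]), array([90.2, 44.2]), np.float64(-0.114))
top R n 0 top z 0 pan z 115.7 
top (array([ 588.8, -292.8]), array([71.2, 44.7]), np.float64(0.053)) 58.79557625336809
scene (array([ 584.3, -292. ]), array([89.1, 48.1]), np.float64(0.06)) 58.19865125142796
```

View pics/fin.png

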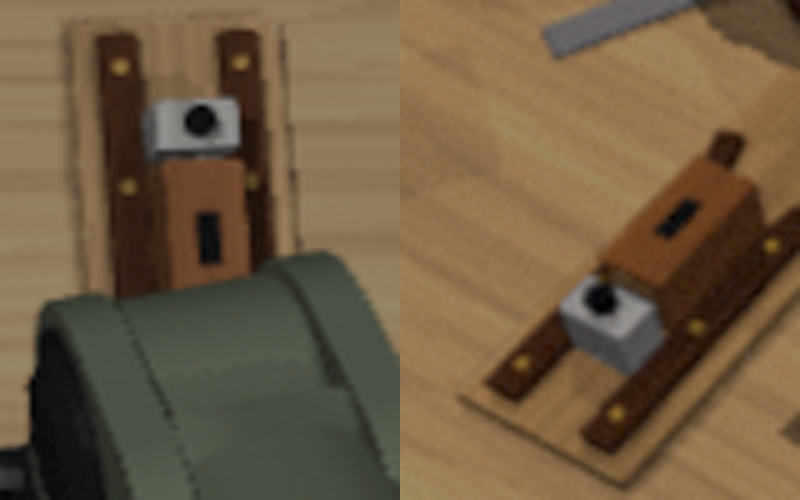

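The blank is tight against the stop, slot up (fin-left (208,225)). Blank_1 is still on its pan. I hand the job in.

```bash
python3 -c "
from bench import robot
print(robot.hand_in())"
```

```text
the job is handed in; nothing more can be done
None
```

The balance showed blank_2 heavier; it now lies slot up in the jig, pushed with about 9 N until the pad felt solid (the travel itself isn't measured), blank_1 is still on the left pan, and the job was handed in at about 35 s.

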